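Kit two fluidics trays

ROBOT

A 7-joint arm with a two-finger parallel gripper is mounted at the origin on the work surface. World frame = base frame: x ahead of the robot, y to its left, z up, the work surface at z = 0. Lengths are in mm, angles in rad, forces in N, time in s.
With the tool pointing down it reaches from about 425 to 875 mm from the base axis. Payload 4.7 kg.
Tool frame: the origin (TCP) lies midway between the tips of the shut fingers; the grasp point (between the pads) lies 19 mm behind it; z points along the fingers, y is the direction in which the jaws open and shut (so a half turn about z gives the same grasp; the last joint's range is limited). The gripper opens to 87 mm and grips with 3 to 60 N. Pads are 19 mm wide; open, the fingers measure 117 mm over their backs; the gripper's body (75 mm by 190 mm) begins 51 mm behind the grasp point.
Start: joints at [1.36, 0.321, -0.07, 1.45, 0.023, 1.371, -0.057], TCP at [144.87, -633.671, 222.587] pointing down, gripper open.
Joint ranges: [-2.86, 2.86], [-0.3, 2.09], [-1.38, 1.24], [0.06, 2.45], [-1.56, 4.7], [0.09, 2.05], [-2.69, 2.69]. Speed limits (rad/s): [2.57, 2.57, 3.14, 3.14, 3.14, 3.14, 3.14].

INTERFACE

Orientations are given as a unit quaternion [x, y, z, w].
In Python, from bench import r gives the robot as it stands.
- The arm moves only by the shell command python3 -m jog 'ROWS' [OPENING] [FORCE]. ROWS is a JSON object of lists of equal length, an entry for each row: "translation": the shift along the world's x, y, z in cm, a list of three; "twist": the turn about the world's z in rad. A call has 1 to 12 rows; each row is the pose to reach, as a shift and turn from the pose commanded when the call began; what a row does not reach only later rows make up. A row lasts 1/8 s, in which the tool goes at most 62.5 mm and 10.7 degrees, less where a joint would pass 70% of its speed; a pose out of reach is approached as far as the arm can. A call with a gripper value outside its range is refused whole. OPENING is the finger opening in cm, from 0 to 8.7, set as the call begins (- or left out, the last holds). The fingers move at their own pace and stop on an object; FORCE is the grip in N (left out, the last holds). Time passes only in rows, so rows that repeat a pose let the fingers close. It gives the time, the measured TCP pose, the force and the opening at its end, in the units of the state.
- r.observe(): the state, without advancing time (a new reading comes with each control period).
- r.capture(name): name is "side" or "top"; returns a dict with "frame" (420x560x3 uint8, red, green, blue), "fx", "fy", "cx", "cy" (pixels), "extrinsics" (4x4, takes a point from camera to world coordinates). Camera axes: x right, y down, z forward; pixel columns grow to the right and rows downward; lengths in mm; the calibration is good to about 2 mm. A picture is of the moment at which its call begins. There is no depth.
- r.close_job(): hands the job in, once; it reports no verdict.
The state is a dict: "t": time; "q": joint angles; "qvel": joint speeds; "joint_efforts": joint torques, N m; "position": TCP position; "tcp_rot": TCP orientation; "wrist_force": force on the tool from outside, world axes, zero at the start; "wrist_torque": the same for the moment, N m; "gripper_width": finger opening in mm.
Only numpy, scipy, OpenCV 4.12 (cv2) and the standard library are available. Lean on these libraries where they do the work, as an engineer would, in place of code of your own. Each camera call takes 0.05 s, during which the arm holds its last target. There are 200 camera calls.

TASK

Make up the two kits: the large pump and the valve block go in the wide tray, the small pump and the flow cell in the narrow tray, each set down upright and lengthways in the middle of its own bay, on its printed outline. The flow cell is in the clear-lidded case: swing the lid over past its balance point so that it stays fully open, lift the cell out and leave the case open. The bare motor belongs to neither kit; leave it where it lies.

Things in the scene. Friction and masses are not known exactly. Their poses are not given: they have to be found in the camera images.
- pump_large_mid (a point): Large pump: steel motor can with an amber tape band on a flat white foot, white square pump head at its +x end, two short purple nozzles on the head. 94 long x 32 wide x 38 mm high, about 200 g; 32 mm wide at foot, can and head. The point is its centre, 19 mm above its underside. x along its length, y across, z up.
- pump_small_mid (a point): Small pump: same make as the large one but 54 long x 22 wide x 27 mm high, about 60 g. The point is its centre, 13.5 mm above its underside. x along its length, y across, z up.
- valve_block_mid (a point): Valve block: two rows of five small black valves on a green circuit board, under a white bar with ten white stubs on top. 58 long x 30 wide x 40 mm high over the stubs (top of the bar: 35 mm), about 100 g. The point is on its centre line, 18 mm above its underside. x along its length, y across, z up.
- flow_cell_mid (a point): Flow cell: clear chip in a white frame 76 long x 26 wide x 10 mm high, with a white port block 26 x 26 mm in the middle rising to 22 mm; about 50 g. It starts on the flat foam of the black case (foam 15 mm, case walls 28 mm above the table), lengthways front to back, under the clear lid. The point is its centre, 11 mm above its underside. x along its length, y across, z up.
- tray_wide: Wide tray: fixed, white, 122 (x) x 165 mm (y), floor 3 mm thick, rim and dividers 10 mm high, part outlines printed in grey. Origin: centre of its underside. Middle of the large pump's bay (116 x 79 mm) at x 0, y 41 mm; middle of the valve block's bay (83 x 78) at x 16.5, y -41; the pocket beside that, at -x, already holds purple fittings. Bays run lengthways along x.
- tray_narrow: Narrow tray: fixed, white, 180 (x) x 84 mm (y), floor 3 mm thick, rim and divider 10 mm high, part outlines printed in grey. Origin: centre of its underside. Middle of the flow cell's bay (97 x 78 mm) at x -38.5, y 0 mm; middle of the small pump's bay (74 x 78) at x 50, y 0. Bays run lengthways along x.
- case_lid (a joint): Angle of the clear lid of the black case, rad: 0 shut, 2.3 open against its stop. The hinge is free: the lid falls shut from below about 1.4 and falls fully open from beyond it; about 0.5 N at the tab lifts it. The case is fixed, 100 deep x 130 wide x 28 mm high, 40 with the lid. The open lid leans away from the robot, about 125 mm high.
- case_tab (a point): The lid's grey pull tab, 24 wide (y) x 8 thick x 32 mm long (x), sticking out of the middle of the lid's front edge towards -x, level when shut (30 to 38 mm above the table). The point is mid-width and mid-thickness, 21 mm out from the lid's edge; when shut 121 mm in front of the hinge line and 6 mm above it. It moves with the lid.
- case_hinge (a point): Fixed point on the case: middle of the hinge line, at the top of its rear edge, 28 mm above the table. y along the hinge line, x to the rear, z up; the case's centre is 50 mm in front (-x). The lid swings up and over to the rear.
- motor_mid (a point): Bare spare motor: steel can with a square brass gearbox and thin shaft, 62 long x 22 wide x 22 mm high, no white foot or pump head; belongs to neither kit. The point is 11 mm above its underside. x along its length, y across, z up.
Things that resemble listed ones, but are neither listed nor needed, are in the scene too. What is shaped like the part that bears case_lid but orange is not meant. What is shaped like the part that bears pump_small_mid but purple is not meant.

How it is judged:
By the outcome, as a careful person would: the job done as asked, in the order asked, and still so for the second after the job is handed in, with the robot touching nothing.
It also fails if it takes over 122 s, if anything falls off the work surface, if the arm or the gripper's body presses on something with over 40 N, if the wrist force passes 120 N, or if a joint passes its speed limit or range.

## Working session

There is one attempt and no reset: what is moved stays moved. The work goes in short steps, Python scripts to look and compute and a shell command to move; the robot and the scene stay as the last step left them, time stands still between calls to the robot, and variables do not carry over. Pictures are saved under pics/ and viewed, about 12 in all and at most 16, crops included, and the job is handed in when it is done.

```bash
ls; mkdir -p pics
cat > h.py <<'E'
import numpy as np, cv2
from bench import r
def cap(n,save=None):
    c=r.capture(n)
    if save: cv2.imwrite('pics/'+save,c['frame'][:,:,::-1])
    return c
def ray(c,u,v,z):
    E=np.array(c['extrinsics']);d=E[:3,:3]@np.array([(u-c['cx'])/c['fx'],(v-c['cy'])/c['fy'],1])
    o=E[:3,3];return o+d*(z-o[2])/d[2]
def proj(c,p):
    E=np.array(c['extrinsics']);q=E[:3,:3].T@(np.array(p,float)-E[:3,3])
    return c['fx']*q[0]/q[2]+c['cx'],c['fy']*q[1]/q[2]+c['cy']
E
python3 - <<'E'
from h import *
np.set_printoptions(precision=3,suppress=True)
a=cap('top');b=cap('side')
for n,c in(('top',a),('side',b)):
    cv2.imwrite(f'pics/{n}0.png',cv2.resize(c['frame'][:,:,::-1],(800,600)));np.savez(f'{n}0.npz',**c)
    print(n,c['fx'],c['cx'],c['cy'],np.array(c['extrinsics']))
print(r.observe())
E
```

```text
pics
top 493.1709981533399 283.9650626706715 204.1106162982448 [[   0.096   -0.971    0.218  281.753]
 [  -0.995   -0.093    0.025  -17.737]
 [  -0.004   -0.219   -0.976 1082.713]
 [   0.       0.       0.       1.   ]]
side 540.2591951770751 283.7658814659953 201.14561088657985 [[ -0.956  -0.16    0.248 202.366]
 [ -0.295   0.544  -0.785 958.964]
 [ -0.009  -0.823  -0.567 761.779]
 [  0.      0.      0.      1.   ]]
{'t': 0.1, 'q': array([ 1.36 ,  0.322, -0.07 ,  1.452,  0.023,  1.371, -0.057]), 'qvel': array([ 0.001,  0.001, -0.   , -0.002, -0.002, -0.001, -0.003]), 'joint_efforts': array([ -0.   , -49.257,  -0.406, -31.34 ,  -0.064,   0.039,   0.   ]), 'position': array([ 144.724, -633.195,  221.605]), 'tcp_rot': array([ 0.994,  0.112, -0.   , -0.001]), 'wrist_force': array([0.515, 0.288, 0.097]), 'wrist_torque': array([ 0.016, -0.011,  0.028]), 'gripper_width': 87.17709675004346}
```

View pics/top0.png

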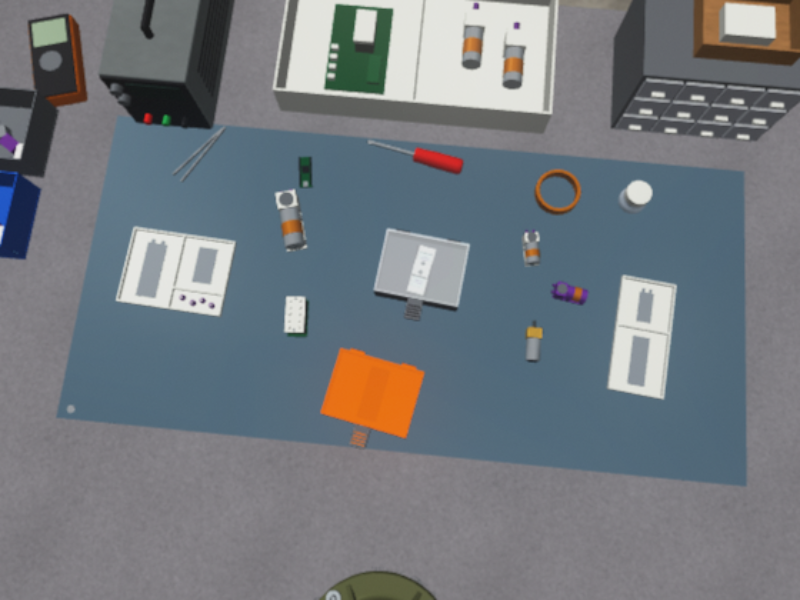

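View pics/side0.png

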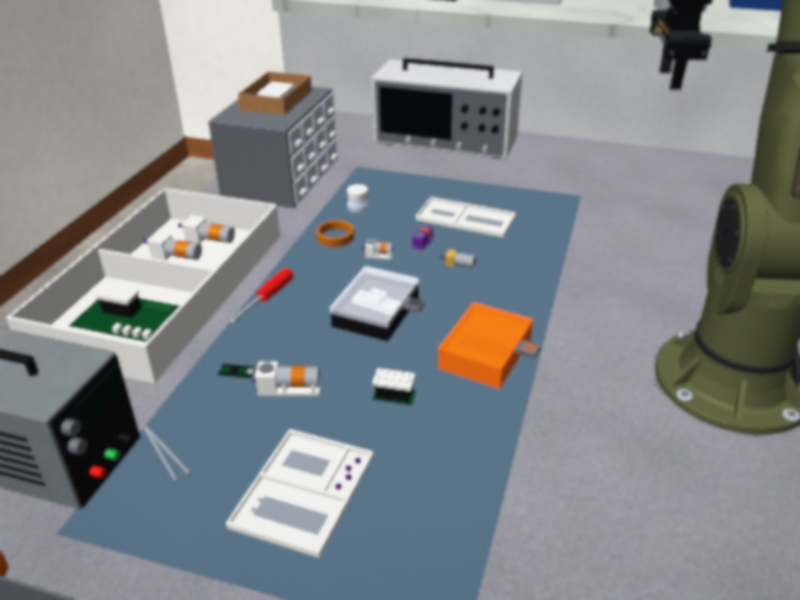

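The top view (800x600 scale) shows these candidates:
- **Large pump:** (291,220).
- **Valve block:** (295,315).
- **Case:** the clear case is at (422,268), with its tab at (413,310). The orange box at (373,393) is a decoy.
- **Small pump:** the white and amber one at (531,248) fits. The purple one at (570,293) is a decoy, the brass-ended motor at (533,342) stays, and the pumps in the rear bin are off the mat.
- **Trays:** wide at (176,271), narrow at (642,337).

Next I'll measure these and make one enlarged crop to confirm.

```bash
cat > meas.py <<'E'
from h import *
def blobs(c,thr=38,amin=60):
    im=cv2.cvtColor(c['frame'],cv2.COLOR_RGB2LAB).astype(float)
    mat=c['frame']; hsv=cv2.cvtColor(mat,cv2.COLOR_RGB2HSV)
    m=((hsv[...,0]>96)&(hsv[...,0]<112)&(hsv[...,1]>80)&(hsv[...,2]>50)&(hsv[...,2]<170)).astype('uint8')
    n,l,s,_=cv2.connectedComponentsWithStats(m); k=1+s[1:,4].argmax()
    M=(l==k).astype('uint8'); hull=cv2.convexHull(cv2.findNonZero(M)); H=np.zeros_like(M); cv2.fillConvexPoly(H,hull,1)
    O=H*(1-M); O=cv2.morphologyEx(O,cv2.MORPH_OPEN,np.ones((2,2)))
    cs,_=cv2.findContours(O,cv2.RETR_EXTERNAL,cv2.CHAIN_APPROX_NONE)
    return [k for k in cs if cv2.contourArea(k)>amin]
def rect(c,k,z):
    p=np.array([ray(c,u,v,z)[:2] for u,v in k[:,0]],'float32')
    (x,y),(w,h),a=cv2.minAreaRect(p)
    if w<h: w,h,a=h,w,a+90
    return x,y,w,h,(a+90)%180-90
E
python3 - <<'E'
from meas import *
hs={'small':13,'big':19}
for n in('top','side'):
    c=np.load(n+'0.npz')
    for k in blobs(c):
        M=cv2.moments(k);u,v=M['m10']/M['m00'],M['m01']/M['m00']
        print(n,'px %d %d'%(u*1.4286,v*1.4286),'a',cv2.contourArea(k),'z0',np.round(rect(c,k,0)),'z15',np.round(rect(c,k,15),1))
c=np.load('top0.npz');f=c['frame'][:,:,::-1]
T=[(110,195),(200,155),(205,220),(293,195),(372,172),(400,205),(373,240),(450,235)]
t=[cv2.resize(f[y-32:y+33,x-32:x+33] if i not in(0,3,7) else f[y-45:y+46,x-45:x+46],(200,250)) if 0 else cv2.resize(f[y-48:y+48,x-36:x+36] if i in(0,3,7) else f[y-32:y+32,x-24:x+24],(200,267),interpolation=cv2.INTER_CUBIC) for i,(x,y) in enumerate(T)]
cv2.imwrite('pics/crop1.png',np.vstack([np.hstack(t[:4]),np.hstack(t[4:])]))
E
```

```text
top px 534 343 a 279.0 z0 [ 464. -197.   63.   29.    3.] z15 [ 461.1 -194.7   62.2   28.4    3.4]
top px 570 293 a 279.5 z0 [ 544. -249.   57.   31.   78.] z15 [ 540.7 -245.5   56.4   30.8   78.2]
top px 645 339 a 3996.5 z0 [ 485. -369.  191.  139.   -4.] z15 [ 482.6 -363.9  188.3  137.2   -4. ]
top px 532 249 a 290.5 z0 [ 612. -184.   59.   30.    5.] z15 [ 607.  -181.8   58.4   29.2    5.5]
top px 292 221 a 688.5 z0 [621. 203. 109.  39.  18.] z15 [616.5 200.1 107.   38.9  17.5]
top px 392 322 a 10853.5 z0 [547.  66. 603. 265.  59.] z15 [543.7  64.4 594.4 261.   59.2]
top px 636 197 a 433.0 z0 [ 715. -347.   67.   47.  -40.] z15 [ 708.7 -342.3   65.7   46.4  -40.2]
top px 305 172 a 174.5 z0 [706. 193.  55.  22.  10.] z15 [700.5 189.7  54.4  21.7  10. ]
top px 493 170 a 2563.0 z0 [754. -77. 378.  94.  76.] z15 [747.3 -76.3 372.7  93.   75.6]
top px 305 138 a 134.5 z0 [765. 198.  61.  20.  89.] z15 [758.3 194.9  60.4  19.7  89.3]
side px 302 493 a 5756.0 z0 [526. 368. 182. 135.  87.] z15 [520.  379.8 178.6 132.3  87. ]
side px 166 455 a 393.0 z0 [729. 367. 121.  27. -32.] z15 [718.2 
[... 278 characters left out ...]
194.1 149.2  79.3]
side px 376 302 a 2302.5 z0 [563. -44. 191. 151.  84.] z15 [555.5 -24.6 187.  147.6  84.1]
side px 271 289 a 488.0 z0 [752.  -8. 187.  48.  90.] z15 [741.5  11.1 183.   47.4  89.7]
side px 458 259 a 262.5 z0 [ 467. -213.   69.   66.  -74.] z15 [ 462.2 -190.1   67.2   64.5  -73.7]
side px 379 250 a 300.5 z0 [ 618. -201.   81.   63.  -74.] z15 [ 610.3 -177.7   79.6   61.4  -73.7]
side px 335 234 a 539.0 z0 [ 719. -233.  121.   83.  -70.] z15 [ 708.5 -209.1  118.5   81.8  -69.9]
side px 461 220 a 1577.5 z0 [ 496. -322.  219.  198.   85.] z15 [ 490.6 -296.6  214.8  194.3   84.8]
side px 358 198 a 329.0 z0 [ 728. -382.  141.   52.  -71.] z15 [ 717.6 -355.9  137.9   50.8  -70.7]
```

View pics/crop1.png

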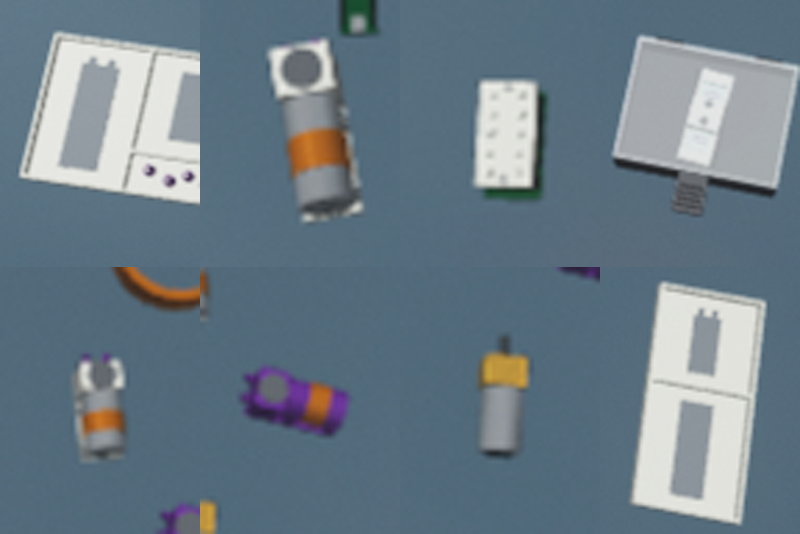

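The crop confirms each identity: the white-footed small pump with the amber band, the valve block, the clear case with a grey tab, and trays whose outlines show nozzles at the +x end. Now I'll cast the features at their heights.

```bash
cat > feat.py <<'E'
from meas import *
import sys
def masks(c):
    f=c['frame'];h=cv2.cvtColor(f,cv2.COLOR_RGB2HSV).astype(int);H,S,V=h[...,0],h[...,1],h[...,2]
    return dict(white=(S<40)&(V>175),grey=(S<70)&(V>100)&(V<=175),amber=(H<20)&(S>120)&(V>120))
def region(c,name,box,z,amin=15):
    m=masks(c)[name].astype('uint8');x0,y0,x1,y1=box;R=np.zeros_like(m);R[y0:y1,x0:x1]=m[y0:y1,x0:x1]
    cs,_=cv2.findContours(R,cv2.RETR_EXTERNAL,cv2.CHAIN_APPROX_NONE);out=[]
    for k in cs:
        if cv2.contourArea(k)>amin:
            M=cv2.moments(k);u,v=M['m10']/M['m00'],M['m01']/M['m00']
            out.append((np.round([u,v],1),np.round(ray(c,u,v,z)[:2],1),np.round(rect(c,k,z),1)))
    return out
E
python3 - <<'E'
from feat import *
c=np.load('top0.npz')
for nm,mk,box,z in [('outl wide','grey',(82,160,166,222),3),('outl narrow','grey',(426,192,474,280),3),('tray n','white',(420,185,480,285),10),('tray w','white',(75,155,170,225),10),('LP head','white',(185,125,225,182),38),('LP band','amber',(185,125,225,182),34),('LP grey','grey',(185,125,225,182),34),('VB','white',(190,200,225,245),35),
  ('SP white','white',(360,150,385,190),27),('SP band','amber',(360,155,385,190),24),('SP grey','grey',(360,150,385,190),24),('FC','white',(283,165,308,212),30),('lid','grey',(255,150,335,225),40),('motor','grey',(360,225,385,256),20)]:
    for o in region(c,mk,box,z): print(nm,*o)
for n,p,z in [('tabtip',(688,213),34),('tabroot',(692,175),36),('lidNW',(640,37),40),('lidNE',(797,66),40),('lidSE',(776,190),40),('lidSW',(614,157),40)]:
    u,v=(p[0]-600)/2.778+257,p[1]/2.778+147; print(n,round(u),round(v),ray(c,u,v,z)[:2].round(1))
E
```

```text
outl wide [143.1 185.5] [535.2 331.8] [535.5 331.7  55.1  27.5  -2.9]
outl wide [148.2 200.8] [501.2 314.7] [482.1 345.  206.7 102.2 -54.5]
outl wide [105.8 188.5] [520.3 414.8] [522.6 414.6  90.6  29.7  -3. ]
outl narrow [446.6 252.3] [ 449.  -355.4] [ 449.3 -355.4   73.9   24.    -5.5]
outl narrow [451.1 214.5] [ 534.7 -363.5] [ 536.7 -363.8   51.6   19.7   -5.7]
outl narrow [430.3 225.1] [ 506.1 -317.9] [ 503.6 -318.1  165.    12.6   -9.1]
tray n [449.4 235.5] [ 485.4 -358.6] [ 487.5 -358.6  180.2   84.8   -5.4]
tray w [122.6 189.4] [520.3 373.9] [521.3 374.1 165.6 122.5  86.9]
LP head [194.9 140. ] [642.1 221.6] [642.7 220.5  27.7  11.6  19.5]
LP head [204.9 138.4] [648.2 199.8] [648.1 201.5  26.5  12.   13. ]
LP band [202.6 158.3] [602.6 199.6] [602.8 199.6  26.8  19.8 -67. ]
LP grey [205.7 167.5] [582.1 189.9] [587.  190.9  47.1  37.   17.3]
LP grey [201.  144.9] [633.3 207.2] [636.7 206.4  55.4  37.9  20.1]
VB [205.7 219.8] [464.8 174.3] [465.6 174.3  55.4  29.1   4.5]
SP band [372.1 176.4] [ 599.8 -179.9] [ 599.8 -179.4   19.3   10.4  -76.2]
SP grey [370.4 172.1] [ 609.3 -175.5] [ 605.2 -177.9   55.8   28.     6.4]
FC [294.3 190. ] [550.6 -10.4] [ 5.503e+02 -1.520e+01  8.910e+01  5.330e+01  5.000e-01]
lid [289.1 211.7] [498.8  -3.7] [491.2  -4.6  32.4  25.1  -8.2]
lid [295.1 186. ] [557.1 -11.4] [556.3 -11.1 121.8  91.3  84. ]
motor [372.7 243.6] [ 449.9 -190.5] [ 449.2 -191.8   34.9   26.2    5.5]
tabtip 289 224 [473.6  -5.2]
tabroot 290 210 [503.6  -5.5]
lidNW 271 160 [610.5  46.2]
lidNE 328 171 [598.5 -80. ]
lidSE 320 215 [497.1 -71.5]
lidSW 262 204 [511.2  56.4]
```

Run:
```python
from feat import *
c=np.load('top0.npz');s=np.load('side0.npz')
for n,(a,b),(za,zb) in [('LP',((207.7,174.1),(199.8,133.3)),(2,38)),('SP',((372.7,185.8),(371.5,162.8)),(2,27))]:
    p,q=ray(c,*a,za)[:2],ray(c,*b,zb)[:2];d=q-p;print(n,p,q,np.hypot(*d),np.degrees(np.arctan2(d[1],d[0])),(p+q)/2)
print('check side px(800):',[np.round(np.array(proj(s,p))*1.4286) for p in [(622,204,38),(607,-181,27),(465,174,35),(483,-5,34)]])
f=s['frame'][:,:,::-1]
t=[cv2.resize(f[y-24:y+24,x-32:x+32],(400,300),interpolation=cv2.INTER_CUBIC) for x,y in [(203,264),(264,175),(276,268),(270,208)]]
cv2.imwrite('pics/crop2.png',np.vstack([np.hstack(t[:2]),np.hstack(t[2:])]))
```

```text
LP [576.07730845 189.67140686] [659.01813725 212.8026693 ] 86.10596021343233 15.58318727990991 [617.54772285 201.23703808]
SP [ 584.30905717 -185.87378501] [ 630.12094853 -176.28820019] 46.80398301664664 11.8179529450715 [ 607.21500285 -181.0809926 ]
check side px(800): [array([286., 370.]), array([381., 244.]), array([396., 378.]), array([419., 306.])]
```

View pics/crop2.png

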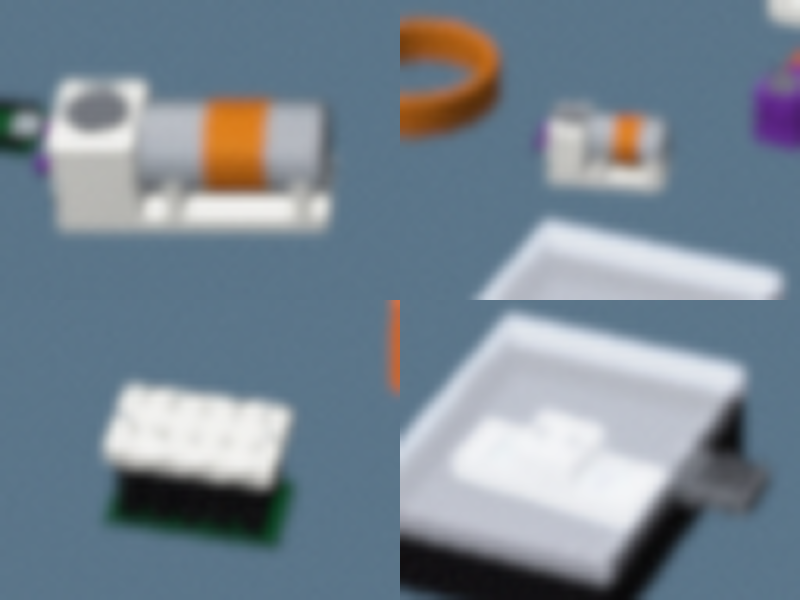

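Run:
```python
from feat import *
s=np.load('side0.npz')
for n,a,b,w in [('LP',(180.6,277.1),(223.8,276.8),16),('SP',(255.7,180.8),(274.4,181.4),11),('VB',(261.6,280),(288.8,283.5),15)]:
    q,p=ray(s,*a,0)[:2],ray(s,*b,0)[:2];d=q-p;L=np.hypot(*d);d/=L
    print(n,L,np.degrees(np.arctan2(d[1],d[0])),(p+q)/2+w*np.array([d[1],-d[0]]))
```

```text
LP 89.46640070327979 17.122733414130312 [620.18528839 200.83278843]
SP 49.40438244029302 12.86999309709739 [ 611.96180051 -181.20017285]
VB 56.792599119346875 6.038525366687062 [467.90641369 171.87203598]
```

```bash
python3 -m jog '{"translation":[[40,40,-5],[40,40,-5],[40,40,-5],[40,40,-5],[40,40,-5],[40,40,-5],[40,40,-5],[40,40,-5],[40,40,-5],[40,40,-5],[47.8,83.6,-7],[47.8,83.6,-7]],"twist":[0.063,0.063,0.063,0.063,0.063,0.063,0.063,0.063,0.063,0.063,0.063,0.063]}' 7 20
python3 -m jog '{"translation":[[7.8,43.6,-2],[7.8,43.6,-2],[7.8,43.6,-2],[7.8,43.6,-2],[7.8,43.6,-2],[7.8,43.6,-2],[7.8,43.6,-2],[7.8,43.6,-2],[7.8,43.6,-2],[7.8,43.6,-2]],"twist":[0,0,0,0,0,0,0,0,0,0]}'
```

```text
t: 1.6
position: [566.4, -111.0, 166.4]
tcp_rot: [0.99, 0.142, -0.0, 0.0]
wrist_force: [0.7, -0.1, 1.1]
gripper_width: 69.9
t: 2.85
position: [646.0, 322.0, 146.9]
tcp_rot: [0.99, 0.142, 0.0, 0.001]
wrist_force: [-0.0, 0.1, 0.5]
gripper_width: 70.2
```

```bash
python3 -m jog '{"translation":[[-2.35,-6,-3],[-2.35,-12,-5],[-2.35,-12,-7],[-2.35,-12,-7],[-2.35,-12,-7]],"twist":[0,0,0,0,0]}'
python3 - <<'E'
from h import *
a=cap('top');b=cap('side');print(r.observe()['position'])
A=a['frame'][100:205,140:280,::-1];B=b['frame'][180:285,140:280,::-1]
cv2.imwrite('pics/p1.png',np.hstack([cv2.resize(x,(400,300),interpolation=cv2.INTER_CUBIC) for x in(A,B)]))
E
```

```text
t: 3.48
position: [621.9, 205.9, 78.4]
tcp_rot: [0.99, 0.143, 0.001, -0.0]
wrist_force: [0.7, 0.1, -0.3]
gripper_width: 69.9
[621.93241269 206.9474919   78.58707099]
```

View pics/p1.png

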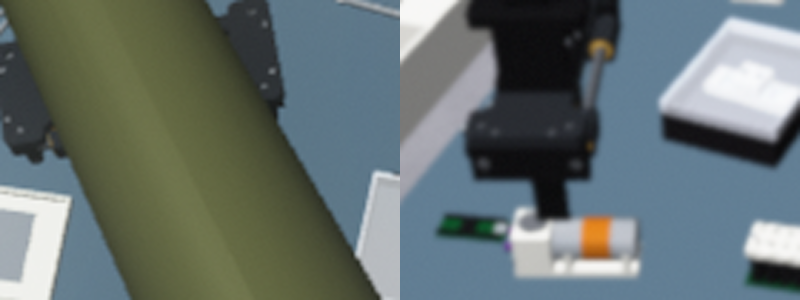

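```bash
python3 -m jog '{"translation":[[0,-0.45,-4],[0,-0.45,-7.3],[0,-0.45,-7.3],[0,-0.45,-7.3]],"twist":[0,0,0,0]}'
python3 -m jog '{"translation":[[0,0,0],[0,0,0],[0,0,0],[0,0,0],[0,0,0],[0,0,0]],"twist":[0,0,0,0,0,0]}' 2.6 20
```

```text
t: 4.08
position: [621.8, 202.0, 5.4]
tcp_rot: [0.99, 0.144, 0.001, -0.0]
wrist_force: [-0.2, 0.1, 0.5]
gripper_width: 69.7
t: 4.82
position: [621.3, 201.0, 4.0]
tcp_rot: [0.99, 0.143, -0.0, -0.0]
wrist_force: [-0.3, 1.3, 0.4]
gripper_width: 31.2
```

```bash
python3 -m jog '{"translation":[[0,0,4],[0,0,8],[-3,6,8],[-6,12,8],[-9.8,18,8],[-9.8,21.4,8],[-9.8,21.4,8],[-9.8,21.4,8]],"twist":[0,0,-0.1,-0.2,-0.3,-0.34,-0.34,-0.34]}'
python3 - <<'E'
from h import *
b=cap('side');print(r.observe()['position'])
cv2.imwrite('pics/p2.png',cv2.resize(b['frame'][210:420,100:380,::-1],(800,600),interpolation=cv2.INTER_CUBIC))
E
```

```text
t: 5.82
position: [523.5, 413.9, 83.2]
tcp_rot: [1.0, -0.026, -0.0, 0.001]
wrist_force: [0.6, -0.8, -1.4]
gripper_width: 31.7
[524.24705225 412.80279539  83.23643285]
```

View pics/p2.png

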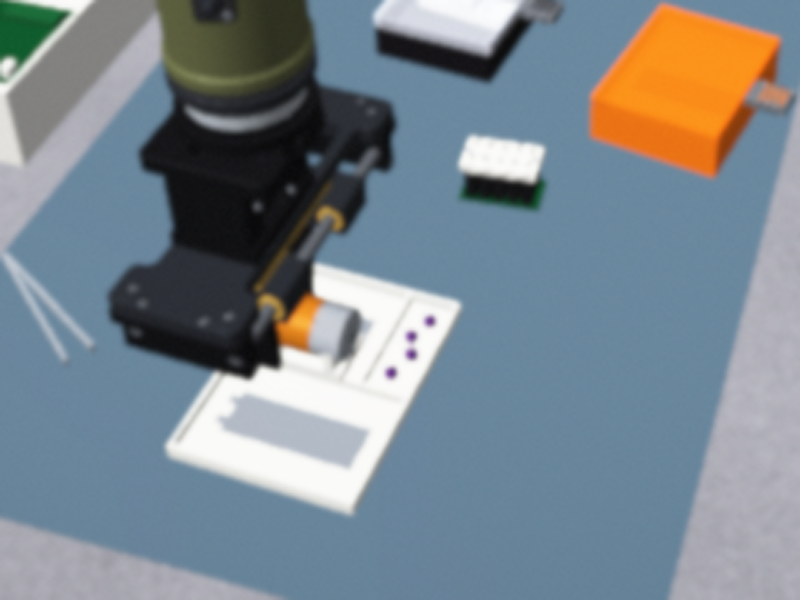

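The pump hangs level in the grip above its bay. Lowering it.

```bash
python3 -m jog '{"translation":[[0,0.1,-3],[0,0.1,-6],[0,0.1,-7.3],[0,0.1,-7.5],[0,0.1,-7.5],[0,0.1,-7.5]],"twist":[0,0,0,0,0,0]}'
python3 -m jog '{"translation":[[0,0,0],[0,0,0],[0,0,0],[0,0,4],[0,0,8],[0,0,12],[0,0,12]],"twist":[0,0,0,0,0,0,0]}' 4.3
```

```text
t: 6.62
position: [524.2, 416.3, 10.3]
tcp_rot: [1.0, -0.026, 0.001, -0.001]
wrist_force: [0.2, -0.7, -1.4]
gripper_width: 31.5
t: 7.5
position: [525.1, 417.8, 133.4]
tcp_rot: [1.0, -0.026, 0.003, -0.002]
wrist_force: [0.2, 0.5, -0.4]
gripper_width: 43.1
```

```bash
python3 -m jog '{"translation":[[0,-6,0],[-3,-12,0],[-4.5,-18,0],[-5.8,-24.3,0],[-5.8,-24.3,-5],[-5.8,-24.3,-5],[-5.8,-24.3,-5]],"twist":[0.05,0.1,0.14,0.14,0.14,0.14,0.14]}' 6
python3 - <<'E'
from feat import *
a=cap('top');b=cap('side');print(r.observe()['position'])
np.savez('t1.npz',**a)
A=a['frame'][150:240,70:190,::-1];B=b['frame'][230:380,160:360,::-1]
cv2.imwrite('pics/p3.png',np.hstack([cv2.resize(x,(400,300),interpolation=cv2.INTER_CUBIC) for x in(A,B)]))
E
```

```text
t: 8.38
position: [465.6, 174.2, 79.6]
tcp_rot: [0.999, 0.045, 0.0, -0.001]
wrist_force: [-0.5, 0.2, 0.4]
gripper_width: 60.0
[466.32468976 174.66046914  80.32791349]
```

View pics/p3.png

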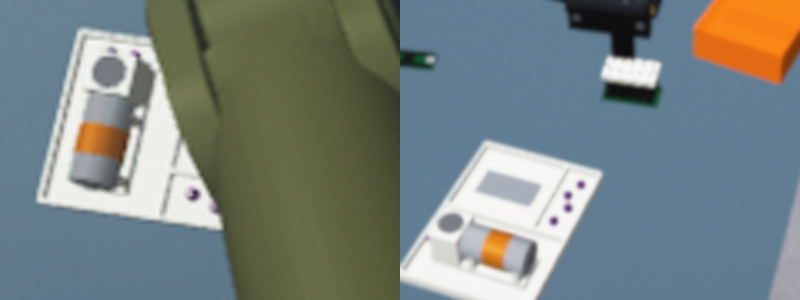

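The large pump stands upright in its bay, head at +x. I'll check its centring by numbers using the head disc and the band, and descend on the valve block.

```bash
python3 -m jog '{"translation":[[0,0,-4],[0,0,-7.4],[0,0,-7.4],[0,0,-7.4]],"twist":[0,0,0,0]}'
python3 -m jog '{"translation":[[0,0,0],[0,0,0],[0,0,0],[0,0,0],[0,0,0],[0,0,0]],"twist":[0,0,0,0,0,0]}' 2.4 20
python3 - <<'E'
from feat import *
a=np.load('t1.npz')
disc=ray(a,70+108*.3,150+71*.3,41)[:2];disc0=ray(a,200.5,139.8,38)[:2]
b=region(a,'amber',(80,160,125,215),37)[0][1];b0=np.array([602.6,199.6]) 
print(disc,disc0,b); d=disc-b;e=disc0-b0
print('yaw now',np.degrees(np.arctan2(d[1],d[0])),'was',np.degrees(np.arctan2(e[1],e[0])),np.hypot(*d),np.hypot(*e))
print('foot rear mid',ray(a,70+.3*(70+128)/2,150+.3*192,5)[:2])
E
```

```text
t: 8.98
position: [466.6, 174.0, 6.5]
tcp_rot: [0.999, 0.044, 0.001, -0.0]
wrist_force: [-0.1, -0.4, -0.2]
gripper_width: 60.1
t: 9.72
position: [465.5, 172.8, 5.2]
tcp_rot: [0.999, 0.044, 0.0, 0.0]
wrist_force: [-1.0, -0.2, 3.8]
gripper_width: 28.9
[549.75686039 413.89761406] [643.88524336 209.18500445] [505.  415.9]
yaw now -2.561658869181629 was 13.070542677313696 44.80163056713494 42.383294224809724
foot rear mid [474.8996459  419.89988432]
```

```bash
python3 -m jog '{"translation":[[0,0,4],[0,0,8],[3.5,5.5,8],[7,11,8],[7,15.9,8],[7,15.9,8],[7,15.9,4],[7,15.9,1],[7,15.9,0.4],[7,15.9,0.4],[7,15.9,0.4]],"twist":[0,0,-0.07,-0.14,-0.14,-0.14,-0.14,-0.14,-0.14,-0.14,-0.14]}'
```

```text
t: 11.1
position: [535.7, 331.2, 9.2]
tcp_rot: [1.0, -0.026, 0.0, 0.0]
wrist_force: [-0.3, 0.2, -1.0]
gripper_width: 28.7
```

```bash
python3 -m jog '{"translation":[[0,0,0],[0,0,0],[0,0,0],[0,0,4],[0,0,8],[0,0,12],[1.5,-6,12],[3,-12,12],[4,-18,12],[5,-24,12],[6,-30,12],[6.5,-36,12]],"twist":[0,0,0,0,0,0,0.1,0.2,0.262,0.262,0.262,0.262]}' 4.2
python3 -m jog '{"translation":[[0.5,-6,0],[1,-12,0],[1.1,-15.3,-3],[1.1,-15.3,-5],[1.1,-15.3,-5]],"twist":[0,0,0,0,0]}'
python3 - <<'E'
from h import *
a=cap('top');b=cap('side');print(r.observe()['position'])
np.savez('t2.npz',**a)
A=a['frame'][150:240,70:190,::-1];B=b['frame'][120:210,200:320,::-1]
cv2.imwrite('pics/p4.png',np.hstack([cv2.resize(x,(400,300),interpolation=cv2.INTER_CUBIC) for x in(A,B)]))
E
```

```text
t: 12.6
position: [600.7, -30.2, 129.3]
tcp_rot: [0.994, 0.105, 0.0, 0.0]
wrist_force: [0.7, -0.8, 0.4]
gripper_width: 41.7
t: 13.22
position: [610.0, -179.5, 77.0]
tcp_rot: [0.994, 0.105, -0.002, -0.001]
wrist_force: [0.1, 0.3, -0.4]
gripper_width: 42.1
[ 612.07357346 -178.82227271   79.58438929]
```

View pics/p4.png

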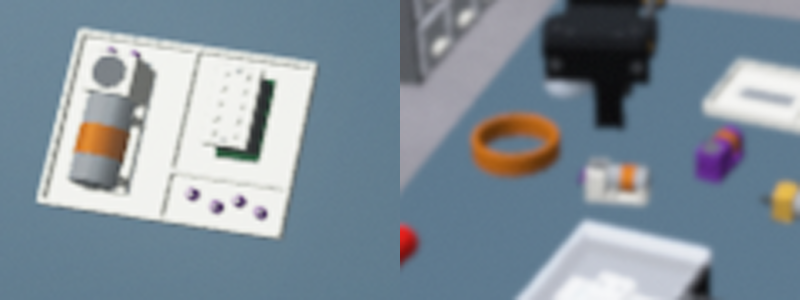

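```bash
python3 -m jog '{"translation":[[0,-0.2,-4],[0,-0.2,-7.4],[0,-0.2,-7.4],[0,-0.2,-7.4]],"twist":[0,0,0,0]}'
python3 -m jog '{"translation":[[0,0,0],[0,0,0],[0,0,0],[0,0,0],[0,0,0],[0,0,0]],"twist":[0,0,0,0,0,0]}' 1.6 15
python3 - <<'E'
from feat import *
a=np.load('t2.npz')
print('VB bar',ray(a,139.9,183,38), [ray(a,70+.3*x,150+.3*y,z)[:2].round(1) for x,y,z in [(215,155,3),(258,160,3),(272,80,3)]])
E
```

```text
t: 13.82
position: [613.1, -182.5, 7.2]
tcp_rot: [0.994, 0.105, 0.002, 0.0]
wrist_force: [-0.3, 0.9, 0.3]
gripper_width: 42.4
t: 14.58
position: [611.8, -183.3, 5.8]
tcp_rot: [0.995, 0.105, 0.0, 0.0]
wrist_force: [-0.6, 0.1, 5.5]
gripper_width: 21.7
VB bar [531.97557159 328.35854769  38.        ] [array([508., 347.]), array([507.4, 317.5]), array([563.9, 316.8])]
```

```bash
python3 -m jog '{"translation":[[0,0,4],[0,0,9],[-2.5,-5,9],[-5,-10,9],[-7.5,-15,9],[-7.5,-18.1,9],[-7.5,-18.1,9],[-7.5,-18.1,4],[-7.5,-18.1,1],[-7.5,-18.1,0.3],[-7.5,-18.1,0.3],[-7.5,-18.1,0.3]],"twist":[0,0,-0.1,-0.2,-0.307,-0.307,-0.307,-0.307,-0.307,-0.307,-0.307,-0.307]}'
```

```text
t: 16.08
position: [537.0, -363.3, 8.3]
tcp_rot: [0.999, -0.048, 0.0, -0.0]
wrist_force: [0.1, 0.3, 0.2]
gripper_width: 21.9
```

```bash
python3 -m jog '{"translation":[[0,0,0],[0,0,0],[0,0,0],[0,0,4],[0,0,8],[0,0,10],[-1,6,10],[-2,12,10],[-3,18,10],[-4,24,10],[-5,30,10],[-5.35,35.8,10]],"twist":[0,0,0,0,0,0,0,0,0,0,0,0]}' 3.6
python3 -m jog '{"translation":[[0,0,0],[0,0,-2],[0,0,-2]],"twist":[0,0,0]}' 4.4 5
python3 - <<'E'
from h import *
a=cap('top');b=cap('side');print(r.observe()['position'])
np.savez('t3.npz',**a)
A=a['frame'][185:290,400:540,::-1];B=b['frame'][150:255,220:360,::-1]
cv2.imwrite('pics/p5.png',np.hstack([cv2.resize(x,(400,300),interpolation=cv2.INTER_CUBIC) for x in(A,B)]))
E
```

```text
t: 17.58
position: [481.7, -4.6, 107.5]
tcp_rot: [0.999, -0.049, -0.0, 0.0]
wrist_force: [0.4, 0.8, 0.5]
gripper_width: 36.1
t: 17.95
position: [481.3, -7.0, 86.4]
tcp_rot: [0.999, -0.049, -0.002, -0.0]
wrist_force: [-0.3, -0.6, 0.1]
gripper_width: 43.7
[482.73321088  -6.94699237  87.85447796]
```

View pics/p5.png

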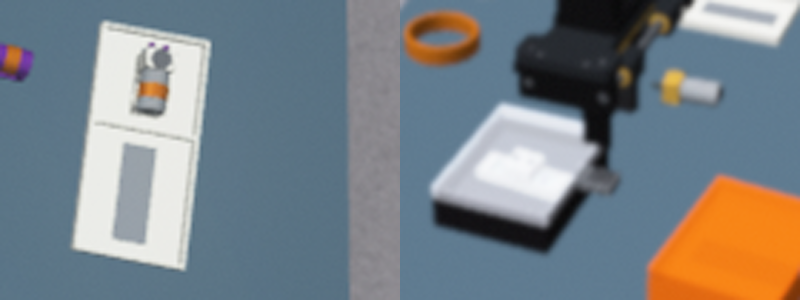

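The small pump is upright in its bay, with its head at +x and the outline covered. The fingers hover astride the grey tab. I'm going down to grip the tab lightly.

```bash
python3 - <<'E'
from h import *
a=np.load('t3.npz')
p,q=ray(a,451.8,225.3,5)[:2],ray(a,400+158*.35,185+45*.35,18)[:2];print('SP rear',p,'nozzles',q,'mid',(p+q)/2)
E
python3 -m jog '{"translation":[[0,0.2,-3],[0,0.2,-5.5],[0,0.2,-6.7],[0,0.2,-6.7]],"twist":[0,0,-0.007,-0.007]}'
python3 -m jog '{"translation":[[0,0,0],[0,0,0],[0,0,0],[0,0,0],[0,0,0]],"twist":[0,0,0,0,0]}' 1.8 6
```

```text
SP rear [ 509.78208406 -364.86450121] nozzles [ 563.05421514 -367.15634839] mid [ 536.4181496 -366.0104248]
t: 18.55
position: [482.7, -4.5, 20.8]
tcp_rot: [0.999, -0.052, -0.001, -0.0]
wrist_force: [-0.3, -0.0, 0.6]
gripper_width: 44.0
t: 19.18
position: [483.6, -3.3, 21.6]
tcp_rot: [0.999, -0.052, 0.001, -0.0]
wrist_force: [0.0, 4.1, 4.1]
gripper_width: 23.5
```

```bash
python3 -m jog '{"translation":[[0.15,0,1.6],[0.57,-0.06,3.1],[1.15,-0.12,4.6],[1.9,-0.2,6],[2.9,-0.3,7.2],[3.95,-0.4,8.4],[3.95,-0.4,8.4],[3.95,-0.4,8.4]],"twist":[0,0,0,0,0,0,0,0]}'
python3 - <<'E'
from h import *
b=cap('side');o=r.observe();print(o['position'],o['wrist_force'])
cv2.imwrite('pics/p6.png',cv2.resize(b['frame'][120:255,220:400,::-1],(400,300),interpolation=cv2.INTER_CUBIC))
E
```

```text
t: 20.18
position: [521.7, -7.3, 105.1]
tcp_rot: [0.999, -0.052, -0.001, -0.0]
wrist_force: [-1.3, 4.6, 2.7]
gripper_width: 23.7
[521.65415158  -7.28952056 105.05761542] [-1.81260759  5.24822321  1.13552493]
```

View pics/p6.png

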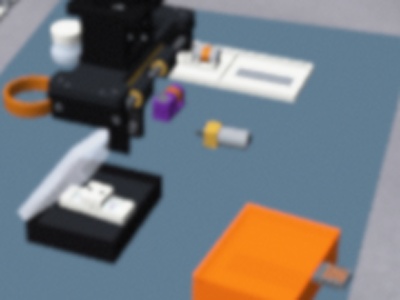

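The lid has followed to about 45° and is still gripped at the tab. Continuing over the balance point.

```bash
python3 -m jog '{"translation":[[1.25,-0.13,1],[2.6,-0.27,1.8],[4.05,-0.42,2.4],[5.55,-0.57,2.86],[7.1,-0.73,3.1],[8.7,-0.9,3.12],[9.8,-1,3],[10.8,-1.1,2.83],[10.8,-1.1,2.83]],"twist":[0,0,0,0,0,0,0,0,0]}'
python3 -m jog '{"translation":[[0,0,0],[0,0,0],[0,0,0],[0,0,3],[0,0,6],[0,0,8],[0,0,8],[0,0,8]],"twist":[0,0,0,0,0,0,0,0]}' 5
python3 - <<'E'
from h import *
b=cap('side');o=r.observe();print(o['position'],o['wrist_force'])
cv2.imwrite('pics/p7.png',cv2.resize(b['frame'][90:255,220:440,::-1],(400,300),interpolation=cv2.INTER_CUBIC))
E
```

```text
t: 21.35
position: [631.4, -18.6, 133.4]
tcp_rot: [0.999, -0.052, 0.001, -0.001]
wrist_force: [1.7, 4.9, 2.4]
gripper_width: 23.9
t: 22.35
position: [629.7, -19.6, 211.9]
tcp_rot: [0.999, -0.052, -0.001, 0.0]
wrist_force: [-0.1, -0.8, -1.2]
gripper_width: 49.7
[629.50728244 -19.55456382 211.64619891] [-0.6447194  -0.33153397 -0.40123   ]
```

View pics/p7.png

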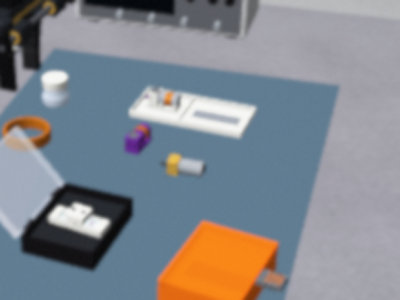

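The lid now leans fully open to the rear and the cell is exposed. I'm moving aside to locate it.

```bash
python3 -m jog '{"translation":[[-5,-4,0],[-8,-10,0],[-10,-16,0],[-12,-20,0],[-12,-20,0]],"twist":[0,0,0,0,0]}'
python3 - <<'E'
from feat import *
a=cap('top');b=cap('side')
np.savez('t4.npz',**a);np.savez('s4.npz',**b)
for z in (25,37):
  for o in region(a,'white',(275,160,315,225),z): print(z,*o)
A=a['frame'][150:225,250:350,::-1];B=b['frame'][175:250,220:320,::-1]
cv2.imwrite('pics/p8.png',np.hstack([cv2.resize(x,(400,300),interpolation=cv2.INTER_CUBIC) for x in(A,B)]))
E
```

```text
t: 23.02
position: [507.0, -224.9, 211.7]
tcp_rot: [0.998, -0.057, -0.002, 0.001]
wrist_force: [0.8, 0.7, -0.8]
gripper_width: 50.5
25 [294.6 188.6] [555.  -10.7] [555.2 -10.5  75.5  26.7 -10.8]
25 [299.5 164.2] [612.3 -16.5] [612.  -18.3  61.5   6.5  84.2]
37 [294.6 188.6] [551.9 -10.8] [552.1 -10.6  74.7  26.4 -10.8]
37 [299.5 164.2] [608.5 -16.6] [608.2 -18.3  60.8   6.4  84.2]
```

View pics/p8.png

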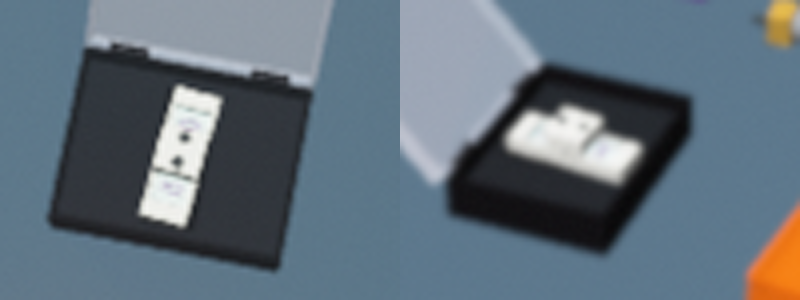

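The cell lies in the open case at left crop (180,155), centre about (555,-10.5), yaw -10.8°. Its footprint measures 75.5 x 26.7 mm, which matches the given size.

```bash
python3 -m jog '{"translation":[[1.5,6,-3],[3,12,-6],[4.8,18,-9],[4.8,21.4,-12],[4.8,21.4,-12],[4.8,21.4,-12]],"twist":[-0.075,-0.075,-0.075,-0.075,-0.075,-0.075]}' 5 12; python3 -c "
from h import *
for i in range(1): cap('side'); o=r.observe(); print(o['position'],o['tcp_rot'])"
```

```text
t: 23.88
position: [558.2, -4.0, 93.0]
tcp_rot: [0.996, -0.088, -0.0, -0.0]
wrist_force: [1.2, -0.7, 0.3]
gripper_width: 49.8
[558.75086245  -5.41732204  93.59998061] [ 9.96005062e-01 -8.92962497e-02  2.42519793e-04  1.95243813e-04]
```

```bash
python3 -m jog '{"translation":[[-0.35,-0.5,-3],[-0.35,-0.5,-6],[-0.35,-0.5,-7.4],[-0.35,-0.5,-7.4],[-0.35,-0.5,-7.4]],"twist":[-0.01,-0.01,-0.01,-0.01,-0.01]}'
python3 -m jog '{"translation":[[0,0,0],[0,0,0],[0,0,0],[0,0,0],[0,0,0]],"twist":[0,0,0,0,0]}' 2 12
python3 -m jog '{"translation":[[0,0,3],[0,0,6],[0,0,9],[0,0,9]],"twist":[0,0,0,0]}'
```

```text
t: 24.55
position: [556.0, -10.5, 20.6]
tcp_rot: [0.996, -0.095, 0.001, 0.0]
wrist_force: [-0.1, 0.3, -0.4]
gripper_width: 50.1
t: 25.18
position: [555.0, -10.2, 19.5]
tcp_rot: [0.996, -0.094, 0.0, 0.0]
wrist_force: [0.2, -0.0, 2.2]
gripper_width: 26.1
t: 25.68
position: [556.6, -10.1, 111.4]
tcp_rot: [0.996, -0.094, 0.002, 0.0]
wrist_force: [0.1, -0.4, -0.5]
gripper_width: 26.1
```

```bash
python3 -m jog '{"translation":[[-2,-5.7,0],[-4,-11.4,0],[-6,-17,0],[-8,-22.7,0],[-9.5,-28.5,0],[-10.65,-34.5,0],[-10.65,-34.5,0],[-10.65,-34.5,-4],[-10.65,-34.5,-8],[-10.65,-34.5,-8],[-10.65,-34.5,-8]],"twist":[0.03,0.06,0.093,0.093,0.093,0.093,0.093,0.093,0.093,0.093,0.093]}'
python3 -c "
from h import *
b=cap('side'); o=r.observe(); print(o['position'],o['tcp_rot'],o['gripper_width'])
cv2.imwrite('pics/p9.png',cv2.resize(b['frame'][90:195,250:390,::-1],(400,300),interpolation=cv2.INTER_CUBIC))"
```

```text
t: 27.05
position: [449.1, -354.9, 29.9]
tcp_rot: [0.999, -0.048, 0.0, 0.0]
wrist_force: [-0.1, 1.0, -0.6]
gripper_width: 25.9
[ 449.61353305 -355.48705798   30.70520055] [ 9.98857921e-01 -4.77646165e-02  9.80859280e-04  6.58124678e-04] 25.87214293199932
```

View pics/p9.png

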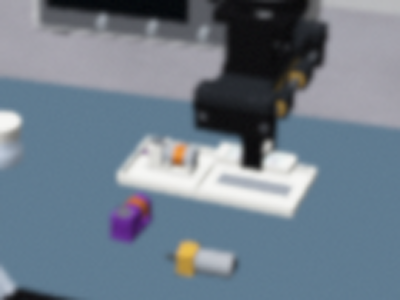

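The cell is held level above its bay and lined up with the outline. Lowering and releasing.

```bash
python3 -m jog '{"translation":[[0,0,-1.5],[0,0,-2.2],[0,0,-2.2],[0,0,-2.2]],"twist":[0,0,0,0]}'
python3 -m jog '{"translation":[[0,0,0],[0,0,0],[0,0,0],[0,0,4],[0,0,8],[0,0,14],[0,-5,18],[-3,-11,18],[-6,-17,18],[-9,-22,18],[-9,-22,18]],"twist":[0,0,0,0,0,0,0,0,0,0,0]}' 3.8
python3 - <<'E'
from feat import *
a=cap('top');b=cap('side')
np.savez('t5.npz',**a);np.savez('s5.npz',**b)
f=a['frame'][:,:,::-1]
t=[cv2.resize(f[y:y+84,x:x+112],(400,300),interpolation=cv2.INTER_CUBIC) for x,y in [(395,195),(70,155)]]
t.append(cv2.resize(b['frame'][:,:,::-1],(400,300)));t.append(cv2.resize(f,(400,300)))
cv2.imwrite('pics/p10.png',np.vstack([np.hstack(t[:2]),np.hstack(t[2:])]))
E
```

```text
t: 27.6
position: [448.3, -355.2, 7.1]
tcp_rot: [0.999, -0.048, -0.0, -0.0]
wrist_force: [0.9, 0.0, -0.5]
gripper_width: 25.9
t: 28.98
position: [352.1, -580.7, 186.3]
tcp_rot: [0.999, -0.053, -0.002, 0.001]
wrist_force: [-0.4, 0.5, -0.4]
gripper_width: 37.8
```

View pics/p10.png

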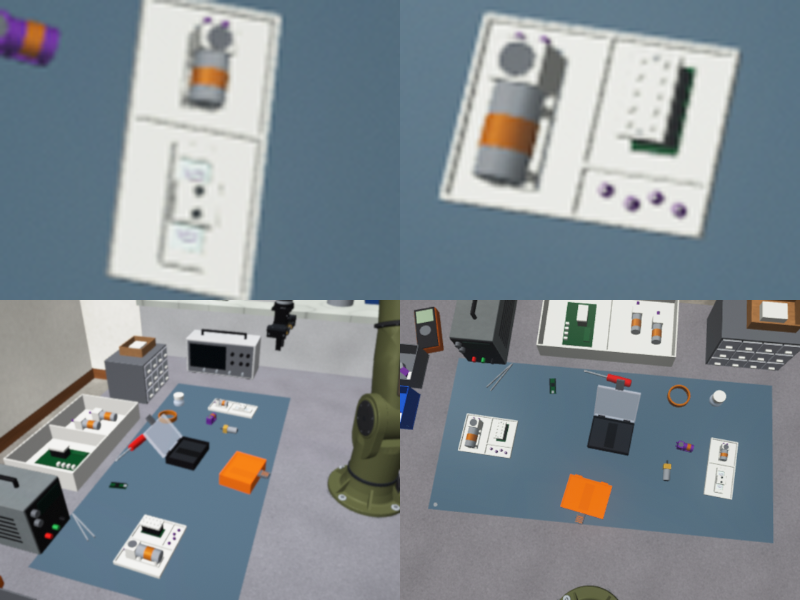

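Run:
```python
from feat import *
a=np.load('t5.npz')
P=lambda x,y,z,ox=395,oy=195:ray(a,ox+.28*x,oy+.28*y,z)[:2].round(1)
print('FC ports mid',P(196.5,202.5,25),'frame ends',P(198,147,13),P(181,268,13),'want 449.2 -355')
print('SP disc',P(219,38,30),'band',P(208,79,27),'foot edges',P(184,103,4),P(226,106,4),'nozzles',P(216,22,18),'want 537.3 -363.5')
t0=np.load('top0.npz')
for n,box,z in(('motor',(360,225,385,256),20),):
    print(n,region(t0,'grey',box,z)[0][1],region(a,'grey',box,z)[0][1])
```

```text
FC ports mid [ 447.5 -355.9] frame ends [ 483.6 -359.9] [ 408.7 -351.3] want 449.2 -355
SP disc [ 549.1 -365.7] band [ 523.6 -360.5] foot edges [ 512.2 -353.5] [ 512.8 -379.4] nozzles [ 562.2 -367.6] want 537.3 -363.5
motor [ 449.9 -190.5] [ 450.1 -190.4]
```

Run:
```python
from feat import *
a=np.load('t5.npz');b=np.load('s5.npz')
out=[]
for c in(a,b):
    f=c['frame'][:,:,::-1]; u,v=map(int,proj(c,(537,-363,10)));w,h=(26,39) if c is a else (28,42)
    S=400/(2*w); g=cv2.resize(f[v-h:v+h,u-w:u+w],(400,600),interpolation=cv2.INTER_CUBIC).copy()
    th=np.radians(-5.5);R=np.array([[np.cos(th),-np.sin(th)],[np.sin(th),np.cos(th)]])
    # wanted foot rectangle on floor, 54x22 around bay centre
    q=[np.array(proj(c,(*(R@np.array(p)+[537.3,-363.5]),3)))for p in[(-27,-11),(-27,11),(27,11),(27,-11)]]
    q=np.int32([((x-u+w)*S,(y-v+h)*600/(2*h)) for x,y in q]);cv2.polylines(g,[q],True,(0,0,255),1);out.append(g)
cv2.imwrite('pics/p11.png',np.hstack(out))
```

```text
(no output)
```

View pics/p11.png

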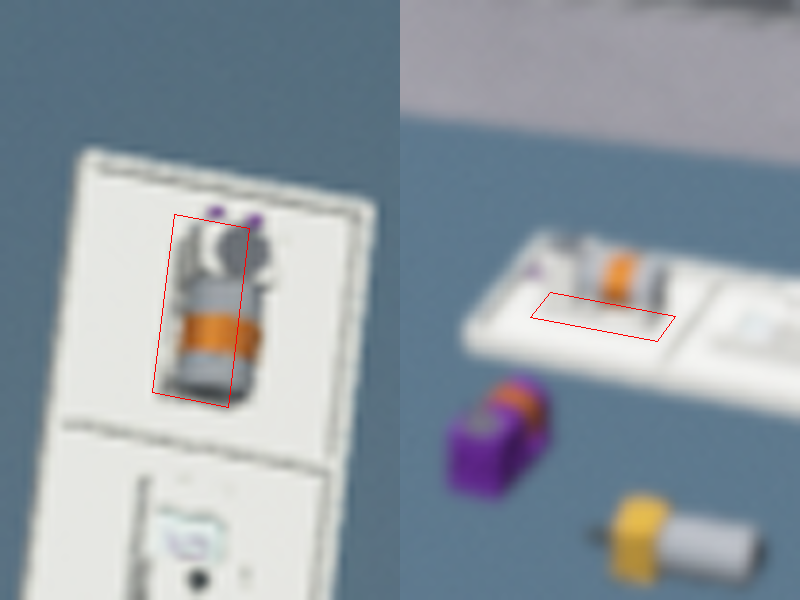

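The remaining measured offsets are about 2–3 mm, close to the camera calibration limit. The jaws set each part's yaw and sideways centring, and no printed outline shows uncovered. Handing in.

```bash
python3 -c "
from h import *
print(r.observe()['t'],r.observe()['position']);print(r.close_job())"
```

```text
29.075 [ 357.07396486 -576.14798646  186.6296728 ]
the job is handed in; nothing more can be done
None
```

Both kits are made up and the job is handed in at 29 s, with the gripper clear of everything. The large pump and valve block are in the wide tray, and the small pump and flow cell are in the narrow tray. All four stand upright and lengthways, with the pump heads towards the nozzle ends of their outlines. I swung the clear lid over to its stop before lifting the cell out, and the case is still open. The bare motor and the purple and orange look-alikes were not touched, and the motor measured in the same place before and after.

In the last pictures no grey outline showed beside any part. Measured from the top view:
- **Large pump and valve block:** within about 2 mm of the middle of their bays.
- **Flow cell:** about 2–3 mm towards -x of its bay's middle.
- **Small pump:** within about 3 mm. Its yaw readings disagreed: foot and nozzles gave about -1°, disc and band about -11°. I relied on the jaws' measured yaw of -5.5°, which matches the tray.

In the side view, the small pump's drawn target outline sat some millimetres nearer the camera than the pump. I judged this to be side-view error and did not move the pump.

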